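Lift the tall rinse cup from the slanted bin onto the drying peg

TASK

Two steel rinse cups lean mouth down, side by side, in the slanted plywood bin. Lift the taller one out and set it gently, still mouth down, over the upright peg of the round wooden drying stand, so that it stands straight with its rim down on the stand's foot. Leave the shorter cup in its place in the bin, and do not knock over the glue bottle.

Things in the scene. Friction and masses are not known exactly. Their poses are not given: they have to be found in the camera images.
- tall_cup: the taller of two plain round steel cups: 100 mm tall, straight-sided, 54 mm outside diameter, wall 3 mm, closed end 4 mm thick. Origin: centre of the rim (mouth); its z axis runs from the mouth to the closed end, so z points up when it stands mouth down. At the start its z axis leans 36 to 40 degrees from vertical, along the bin's slant.
- short_cup: the shorter cup, the same but 66 mm tall; origin and axes likewise. It stays in the bin, 85 to 105 mm from the tall cup's axis.
- bin: fixed open plywood bin, 94 mm front to back, 202 mm wide, walls 55 mm deep and 6 mm thick, tipped 36 degrees so that its mouth faces up and to its own -x side (roughly to the robot's left); rear edge 108 mm high. Origin: on the table under its middle; x to the higher rear side, y along its width, z vertical. The cups stand rim flat on its slanted floor, against its low front wall.
- stand: fixed round wooden drying stand: foot 100 mm in diameter with low ribs whose tops lie 12.8 mm above the table; from its middle rises an upright peg 20 mm in diameter whose tip is 75 mm above the table. Origin: centre of the foot's underside, on the table; z up. A cup set home has its rim on the ribs.
- peg_tip (a point): centre of the top of the stand's peg, 75 mm above the table
- glue: loose white glue bottle with an orange cap, 30 mm in diameter, 74 mm tall, standing between bin and stand; origin at the centre of its underside, z up. A bystander.

How it is judged (in metres and radians):
On the way:
1. the tall cup is lifted clear of the bin (height (world z) of tall_cup above 0.075 m and contact force between tall_cup and bin below 0.1 N), for 0.1 s.
At the end, for the whole second after the job is handed in: The tall cup stands mouth down over the peg: its rim's centre within 18 mm of the peg's axis and less than 17 mm above the table (ribs at 12.8 mm), upright within 0.08 rad, at rest and released. The short cup is within 40 mm of where it was in the bin, and the glue bottle stands (horizontal distance between tall_cup and stand below 0.018 m and z of tall_cup in the frame of stand below 0.017 m and angle between tall_cup's own z axis and vertical below 0.08 rad and linear speed of tall_cup below 0.02 m/s and distance of short_cup from where it was at the start of the episode below 0.04 m and angle between glue's own z axis and vertical below 0.3 rad); the robot touches nothing.
It fails at once if the tall cup is slammed or pressed on the stand with more than 45 N (contact force between tall_cup and stand above 45 N).
It fails at once if the short cup is taken out of its place (moved over 60 mm) (distance of short_cup from where it was at the start of the episode above 0.06 m).
It fails at once if the glue bottle is knocked over (angle between glue's own z axis and vertical above 0.6 rad).
It also fails if it takes over 38 s, if anything falls off the work surface, if the arm or the gripper's body presses on something with over 40 N, if the wrist force passes 120 N, or if a joint passes its speed limit or range.

ROBOT

A 6-joint arm with a two-finger parallel gripper is mounted at the origin on the work surface; the furniture and walls round the work are solid. World frame = base frame: x ahead of the robot, y to its left, z up, the work surface at z = 0. Lengths are in mm, angles in degrees, forces in N, time in s.
With the tool pointing down it reaches from about 350 to 850 mm from the base axis. Payload 8.1 kg.
Tool frame: the origin (TCP) lies at the very end of the fingers, on their centre line; the grasp point (between the pads) lies 19 mm behind it; z points along the fingers, y is the direction in which the jaws open and shut (so a half turn about z gives the same grasp; the last joint's range is limited). The gripper opens to 85 mm and grips with 20 to 120 N. Pads are 22 mm wide; open, the fingers measure 114 mm over their backs; the gripper's body (76 mm by 85 mm) begins 54 mm behind the grasp point. The pads swing forward as they close: fully open they stand 13 mm farther back than shut.
Start: joints at [70.852, 7.471, 85.268, -0, 87.261, -4.893], TCP at [147.722, 581.535, 231.292] pointing down, gripper open.
Joint ranges: [-169.43, 169.43], [-51.17, 129.36], [1.28, 143.12], [-76.62, 256.62], [0, 156.53], [-152.29, 152.29]. Speed limits (degrees/s): [136.94, 136.94, 159.86, 180, 180, 180].

INTERFACE

Orientations are given as [roll, pitch, yaw] about the fixed x, y, z axes, in that order (R = Rz(yaw) Ry(pitch) Rx(roll)).
In Python, from bench import r, eyes gives the robot as it stands. The module is installed in compiled form; this text tells all that it offers.
- The arm moves only by the tool play_rows, never from a script. Its argument "deltas" is a list of rows, each a list of 3 entries, a list of its own where there are three numbers: the shift along the tool's x, y, z in m, then the turn, a rotation vector about the tool's x, y, z in rad, then the closure, from 0 (fully open) to 1 (shut). A call has 1 to 8 rows; each row shifts and turns the pose as measured when the row begins, along the tool's axes as they then stand; what a row does not reach is not made up. A row lasts 1/8 s, in which the tool goes at most 62.5 mm and 10.7 degrees, less where a joint would pass 70% of its speed; a pose out of reach is approached as far as the arm can. A call with a gripper value outside its range is refused whole. The fingers move at their own pace and stop on an object; "force" is the grip in N (left out, the last holds). Time passes only in rows, so rows that do not move let the fingers close. It gives the time, the measured TCP pose, the force and the opening at its end, in the units of the state.
- r.sense(): the state, without advancing time (a new reading comes with each control period).
- eyes.snapshot(name): name is "scene" or "top" or "wrist"; returns the picture (384x512x3 uint8, red, green, blue); there is no depth.
- eyes.get_calibration(name): a dict with "mtx" (3x3 intrinsics, pixels), "R" (3x3) and "t" (3): a world point X has camera coordinates R X + t; the wrist camera has in their place "T_tool_cam" (4x4, takes a point from camera to tool coordinates, whose origin is the TCP and whose axes are the flange's). Camera axes: x right, y down, z forward; pixel columns grow to the right and rows downward; lengths in mm; the calibration is good to about 2 mm. A picture is of the moment at which its call begins: read the wrist's pose just before it. get_calibration takes no time and is no camera call.
- r.hand_in(): hands the job in, once; it reports no verdict.
The state is a dict: "time": time; "joint_pos": joint angles; "qd": joint speeds; "joint_efforts": joint torques, N m; "tool_pos": TCP position; "tcp_rot": TCP orientation; "ft_force": force on the tool from outside, world axes, zero at the start; "wrist_torque": the same for the moment, N m; "finger_gap": finger opening in mm.
Only numpy, scipy, OpenCV 4.12 (cv2) and the standard library are available. Lean on these libraries where they do the work, as an engineer would, in place of code of your own. Each camera call takes 0.05 s, during which the arm holds its last target. There are 200 camera calls.

## Working session

There is one attempt and no reset: what is moved stays moved. The work goes in short steps, Python scripts to look and compute and a tool call to move; the robot and the scene stay as the last step left them, time stands still between calls to the robot, and variables do not carry over. Pictures are saved under pics/ and viewed, about 8 in all and at most 12, crops included, and the job is handed in when it is done.

Besides the shell and the picture viewer there is one more tool, called after ">>>" by a JSON object that holds its "fn" and its "kwargs". play_rows: Moves the arm, as the interface text tells. Its arguments: {"type":"object","properties":{"deltas":{"type":"array"},"force":{"type":"number"}},"required":["deltas"]}

```bash
mkdir -p pics; python3 - <<'E'
from bench import r, eyes
import cv2, numpy as np
s=r.sense(); print(s['time'],s['tool_pos'],s['tcp_rot'],s['finger_gap'])
for n in ['scene','top','wrist']:
    im=eyes.snapshot(n); cv2.imwrite(f'pics/{n}0.png',im[:,:,::-1])
    print(n,{k:np.round(v,3).tolist() for k,v in eyes.get_calibration(n).items()})
E
```

```text
0.0 [147.53960225 581.01671397 230.25852559] [-1.79896543e+02 -9.63467147e-03  1.65745326e+02] 85.20746007970591
scene {'mtx': [[372.771, 0.0, 253.568], [0.0, 372.771, 194.7], [0.0, 0.0, 1.0]], 'R': [[-0.316, 0.949, -0.012], [0.731, 0.235, -0.641], [-0.605, -0.212, -0.768]], 't': [169.232, -297.967, 1217.237]}
top {'mtx': [[418.073, 0.0, 257.703], [0.0, 418.073, 191.621], [0.0, 0.0, 1.0]], 'R': [[-0.011, -1.0, -0.027], [-0.998, 0.012, -0.061], [0.061, 0.026, -0.998]], 't': [14.186, 501.892, 898.92]}
wrist {'mtx': [[306.234, 0.0, 257.702], [0.0, 306.234, 185.554], [0.0, 0.0, 1.0]], 'T_tool_cam': [[-0.001, -0.965, -0.261, 66.799], [1.0, -0.001, -0.001, -1.374], [0.001, -0.261, 0.965, -143.862], [0.0, 0.0, 0.0, 1.0]]}
```

View pics/top0.png

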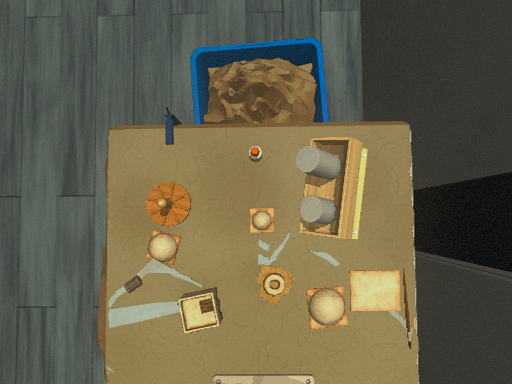

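View pics/scene0.png

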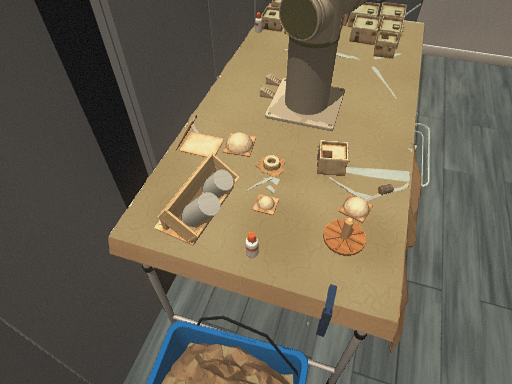

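The top view shows the bin at (300–365, 137–240), with the far cup at (318,162) looking longer than the near one at (318,209). It also shows the stand at (168,204) and the glue at (255,153). The scene view agrees: cups at (203,209) and (218,183), stand at (345,237), glue at (252,244). Next I'll zoom in.

```bash
python3 - <<'E'
import cv2, numpy as np
t=cv2.imread('pics/top0.png'); s=cv2.imread('pics/scene0.png')
a=cv2.resize(t[130:246,290:376],None,fx=5,fy=5,interpolation=cv2.INTER_CUBIC)
b=cv2.resize(s[150:246,150:246],(370,370),interpolation=cv2.INTER_CUBIC)
c=cv2.resize(t[176:232,140:196],(224,224),interpolation=cv2.INTER_CUBIC)
d=cv2.resize(s[208:264,318:374],(224,224),interpolation=cv2.INTER_CUBIC)
o=np.zeros((600,800,3),np.uint8)
o[:580,:430]=a[:580,:430]; o[:370,430:800]=b; o[372:596,430:614]=c[:,20:204]; o[372:596,616:800]=d[:,20:204]
cv2.imwrite('pics/crop1.png',o)
E
```

```text
(no output)
```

View pics/crop1.png

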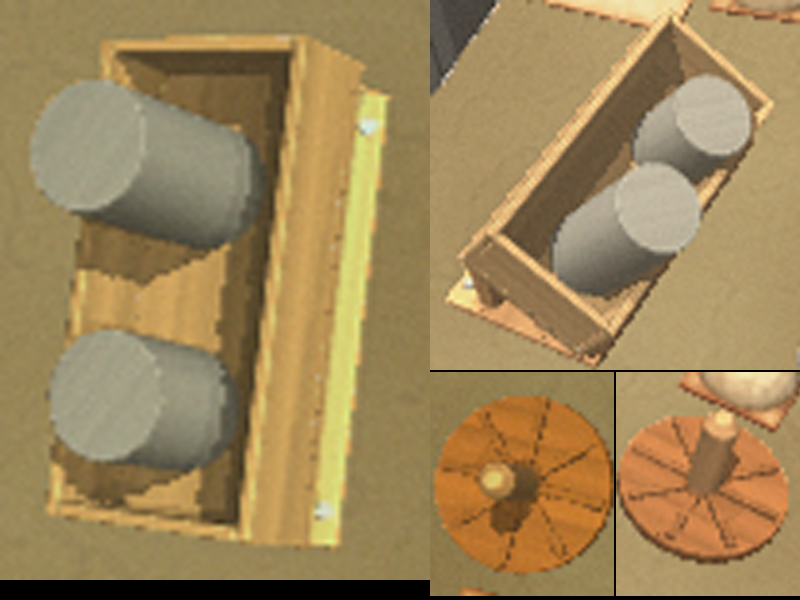

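The taller cup is the far one: its closed end is at top (307.8,159.2) and scene (208.9,204.0). The short cup's end is at top (311,209.4) and scene (223.4,180.1). The peg tip is at top (161.3,202.8) and scene (348.8,220.3).

```bash
cat > h.py <<'E'
import numpy as np
from bench import r, eyes
from scipy.spatial.transform import Rotation as Ro
def ray(n,uv):
    c=eyes.get_calibration(n)
    if n=='wrist': raise ValueError
    R=np.array(c['R']);t=np.array(c['t'])
    d=R.T@np.linalg.inv(c['mtx'])@[*uv,1]; return -R.T@t,d/np.linalg.norm(d)
def atz(n,uv,z):
    o,d=ray(n,uv); return o+d*(z-o[2])/d[2]
def tri(*obs):
    A=0;b=0
    L=[ray(*o) for o in obs]
    for o,d in L:
        P=np.eye(3)-np.outer(d,d);A=A+P;b=b+P@o
    X=np.linalg.solve(A,b); return X,[np.linalg.norm((np.eye(3)-np.outer(d,d))@(X-o)) for o,d in L]
E
python3 - <<'E'
from h import *
np.set_printoptions(precision=1,suppress=True)
print('tall end',tri(('top',(307.8,159.2)),('scene',(208.9,204))))
print('short end',tri(('top',(311,209.4)),('scene',(223.4,180.1))))
print('peg',tri(('top',(161.25,202.75)),('scene',(348.75,220.25))), atz('top',(161.25,202.75),75), atz('scene',(348.75,220.25),75))
print('foot',atz('top',(168.25,204),12),atz('scene',(344.5,235.5),12))
print('glue cap',tri(('top',(255,151.5)),('scene',(252,237))))
c=lambda x,y:(x/5+290,y/5+130)
a,b=atz('top',c(300,40),108),atz('top',c(242,538),108); print('rear',a,b,np.linalg.norm(a-b))
a,b=atz('top',c(105,43),50),atz('top',c(52,515),50); print('front',a,b,np.linalg.norm(a-b))
E
```

```text
tall end (array([559.3, -93.6, 106.9]), [np.float64(0.16091653948079324), np.float64(0.1609165394808213)])
short end (array([ 460.8, -100.7,   78.7]), [np.float64(0.09811652745727989), np.float64(0.09811652745733318)])
peg (array([478.3, 206.6,  67.6]), [np.float64(0.5843319453018494), np.float64(0.5843319453018312)]) [477.9 205.2  75. ] [484.4 205.6  75. ]
foot [477.3 206.   12. ] [482.2 206.9  12. ]
glue cap (array([583.2,  12.5,  60.5]), [np.float64(0.5869521064035188), np.float64(0.5869521064035654)])
rear [ 599.9 -176.9  108. ] [ 405.  -149.8  108. ] 196.78006069983215
front [ 610.8 -106.4   50. ] [412.3 -80.7  50. ] 200.0864865137447
```

```bash
cat >> h.py <<'E'
def Rgoal(psi,th):
    p,t=np.radians([psi,th]); z=-np.array([np.cos(p)*np.sin(t),np.sin(p)*np.sin(t),np.cos(t)])
    y=np.array([np.sin(p),-np.cos(p),0]); return np.column_stack([np.cross(y,z),y,z])
def cur():
    s=r.sense(); T=np.eye(4);T[:3,:3]=Ro.from_euler('xyz',s['tcp_rot'],degrees=True).as_matrix();T[:3,3]=s['tool_pos'];return T
def plan(pos,R,n):
    from scipy.linalg import logm,expm
    G=np.eye(4);G[:3,:3]=R;G[:3,3]=pos;T=cur()
    D=expm(np.real(logm(np.linalg.inv(T)@G))/n)
    print('row',np.round(D[:3,3]/1000,4).tolist(),np.round(Ro.from_matrix(D[:3,:3]).as_rotvec(),4).tolist(),'mm',np.linalg.norm(D[:3,3]).round(1))
    for i in range(n):
        T=T@D; print(np.round(T[:3,3]).tolist(),end=' ')
    print()
E
python3 - <<'E'
from h import *
plan([565,-46,190],Rgoal(82.5,37.5),16)
plan([565,-10,230],Rgoal(82.5,0),16)
E
```

```text
row [-0.0489, -0.0024, 0.0184] [0.0296, -0.0333, 0.0873] mm 52.3
[194.0, 567.0, 212.0] [240.0, 548.0, 195.0] [284.0, 524.0, 181.0] [327.0, 496.0, 168.0] [367.0, 464.0, 157.0] [404.0, 429.0, 149.0] [439.0, 390.0, 143.0] [470.0, 348.0, 139.0] [497.0, 303.0, 138.0] [520.0, 256.0, 139.0] [539.0, 207.0, 142.0] [553.0, 157.0, 148.0] [563.0, 107.0, 155.0] [569.0, 55.0, 165.0] [569.0, 4.0, 177.0] [565.0, -46.0, 190.0] 
row [-0.0494, -0.0013, 0.0] [-0.0001, 0.0001, 0.0908] mm 49.4
[195.0, 568.0, 230.0] [241.0, 550.0, 230.0] [286.0, 528.0, 230.0] [328.0, 502.0, 230.0] [368.0, 473.0, 230.0] [405.0, 440.0, 230.0] [438.0, 404.0, 230.0] [469.0, 365.0, 230.0] [495.0, 323.0, 230.0] [518.0, 279.0, 230.0] [537.0, 234.0, 230.0] [551.0, 186.0, 230.0] [561.0, 138.0, 230.0] [567.0, 89.0, 230.0] [568.0, 39.0, 230.0] [565.0, -10.0, 230.0]
```

Using the second path (flat swing).

>>> {"fn": "play_rows", "kwargs": {"deltas": [[[-0.049,-0.0013,0],[0,0,0.091],0],[[-0.049,-0.0013,0],[0,0,0.091],0],[[-0.049,-0.0013,0],[0,0,0.091],0],[[-0.049,-0.0013,0],[0,0,0.091],0],[[-0.049,-0.0013,0],[0,0,0.091],0],[[-0.049,-0.0013,0],[0,0,0.091],0],[[-0.049,-0.0013,0],[0,0,0.091],0],[[-0.049,-0.0013,0],[0,0,0.091],0]]}}

```text
time: 1.15
tool_pos: [469.3, 359.3, 226.7]
tcp_rot: [-179.7, 0.1, 123.1]
ft_force: [0.3, 0.4, -0.6]
finger_gap: 85.1
```

>>> {"fn": "play_rows", "kwargs": {"deltas": [[[-0.049,-0.0013,0],[0,0,0.091],0],[[-0.049,-0.0013,0],[0,0,0.091],0],[[-0.049,-0.0013,0],[0,0,0.091],0],[[-0.049,-0.0013,0],[0,0,0.091],0],[[-0.049,-0.0013,0],[0,0,0.091],0],[[-0.049,-0.0013,0],[0,0,0.091],0],[[-0.049,-0.0013,0],[0,0,0.091],0],[[-0.049,-0.0013,0],[0,0,0.091],0]]}}

```text
time: 2.15
tool_pos: [555.6, -27.3, 224.8]
tcp_rot: [-179.6, 0.4, 80.0]
ft_force: [1.0, -0.0, -0.2]
finger_gap: 85.5
```

```bash
python3 - <<'E'
from h import *
s=r.sense();print(s['time'],s['tool_pos'],s['tcp_rot'])
plan([565,-46,185],Rgoal(82.5,37.5),8)
E
```

```text
2.15 [555.60138473 -27.33990055 224.82894392] [-179.58263032    0.3800789    79.97980958]
row [-0.0006, 0.0015, 0.0055] [-0.0027, -0.081, -0.005] mm 5.7
[557.0, -28.0, 219.0] [558.0, -30.0, 214.0] [559.0, -31.0, 209.0] [561.0, -34.0, 204.0] [562.0, -36.0, 199.0] [563.0, -39.0, 194.0] [564.0, -42.0, 189.0] [565.0, -46.0, 185.0]
```

>>> {"fn": "play_rows", "kwargs": {"deltas": [[[-0.0006,0.0015,0.0055],[-0.003,-0.081,-0.005],0],[[-0.0006,0.0015,0.0055],[-0.003,-0.081,-0.005],0],[[-0.0006,0.0015,0.0055],[-0.003,-0.081,-0.005],0],[[-0.0006,0.0015,0.0055],[-0.003,-0.081,-0.005],0],[[-0.0006,0.0015,0.0055],[-0.003,-0.081,-0.005],0],[[-0.0006,0.0015,0.0055],[-0.003,-0.081,-0.005],0],[[-0.0006,0.0015,0.0055],[-0.003,-0.081,-0.005],0],[[-0.0006,0.0015,0.0055],[-0.003,-0.081,-0.005],0]]}}

```text
time: 3.15
tool_pos: [564.0, -54.7, 183.6]
tcp_rot: [179.8, 38.7, 81.7]
ft_force: [0.5, 0.0, -0.2]
finger_gap: 85.5
```

```bash
python3 - <<'E'
from h import *
import cv2
s=r.sense();T=cur();im=eyes.snapshot('wrist');np.save('T1.npy',T)
cv2.imwrite('pics/w1.png',cv2.resize(im[:,:,::-1],(768,576)));print(s['time'],s['tool_pos'],s['tcp_rot'],s['joint_pos'])
E
```

```text
3.15 [564.0288665  -54.74999797 183.64185202] [179.75309988  38.70567409  81.70504728] [ 11.30214026  15.67801593  89.58945073 -36.19623115  89.59465486
  24.65630044]
```

View pics/w1.png

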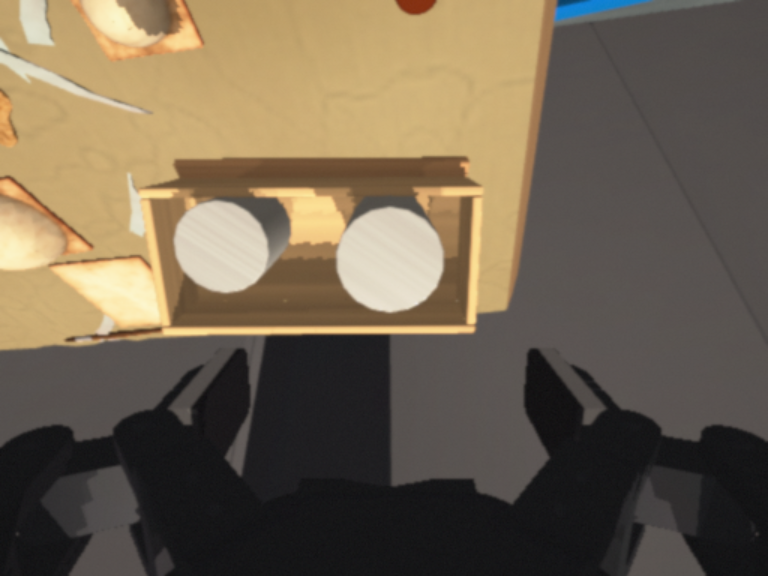

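The wrist view shows the tall cup's closed end as a disc at (390,259), radius 53, in the enlarged picture. The bin mouth corners are about (142,193), (482,188), (475,331) and (163,332). The short cup's end is at (221,246) and its left wall is well clear.

```bash
python3 - <<'E'
from h import *
import cv2
np.set_printoptions(precision=2,suppress=True)
c=eyes.get_calibration('wrist');K=np.array(c['mtx']);C=np.array(c['T_tool_cam']);T=np.load('T1.npy');W=T@C
def px(u,v): return (u+.5)/1.5-.5,(v+.5)/1.5-.5
def cup(u,v,rad):
    d=np.linalg.inv(K)@[*px(u,v),1]; Z=K[0,0]*27/(rad/1.5); return d,Z
for nm,(u,v,rad) in dict(tall=(390,259,53.3),short=(221.5,246,46.5)).items():
    d,Z=cup(u,v,rad);P=W@[*(d*Z),1];print(nm,Z,P[:3],'tool',(C@[*(d*Z),1])[:3])
obj=np.array([[-47,-101,0],[-47,101,0],[47,101,0],[47,-101,0]],float)
img=np.array([px(*p) for p in [(142,193),(482,188),(475,331),(163,332)]])
ok,rv,tv=cv2.solvePnP(obj,img,K,None)
R=W[:3,:3]@cv2.Rodrigues(rv)[0];print('bin R\n',R,'pos',W[:3,:3]@tv.ravel()+W[:3,3],'tilt',np.degrees(np.arccos(abs(R[2,2]))))
print('reproj',(cv2.projectPoints(obj,rv,tv,K,None)[0][:,0]-img).round(1).tolist())
# top/scene projection checks of wrist tall estimate
d,Z=cup(390,259,53.3);X=(W@[*(d*Z),1])[:3]
for n in('top','scene'):
    cc=eyes.get_calibration(n);p=np.array(cc['mtx'])@(np.array(cc['R'])@X+cc['t']);print(n,p[:2]/p[2])
E
```

```text
tall 232.69155458939267 [558.64 -97.23 109.84] tool [12.74  0.44 84.36]
short 266.7195668734329 [ 458.95 -105.31   82.26] tool [ 12.52 -97.2  119.46]
bin R
 [[-0.11  0.99  0.09]
 [-0.8  -0.14  0.58]
 [ 0.58 -0.01  0.81]] pos [ 506.99 -135.17   78.58] tilt 35.68497366438305
reproj [[-0.6, -2.0], [-0.1, -0.2], [-1.1, 0.6], [1.9, 1.8]]
top [309.87 159.26]
scene [207.42 202.54]
```

```bash
python3 - <<'E'
from h import *
R=Rgoal(82,36.5);E=np.array([558.8,-96,110]);a=-R[:,2]
plan(E+15*a,R,6)
E
```

```text
row [0.0018, 0.0003, 0.0112] [-0.0002, 0.0071, -0.0001] mm 11.3
[562.0, -60.0, 172.0] [562.0, -66.0, 162.0] [561.0, -71.0, 152.0] [561.0, -77.0, 142.0] [560.0, -82.0, 132.0] [560.0, -87.0, 122.0]
```

>>> {"fn": "play_rows", "kwargs": {"deltas": [[[0.0018,0.0003,0.0112],[0,0.007,0],0.15],[[0.0018,0.0003,0.0112],[0,0.007,0],0.15],[[0.0018,0.0003,0.0112],[0,0.007,0],0.15],[[0.0018,0.0003,0.0112],[0,0.007,0],0.15],[[0.0018,0.0003,0.0112],[0,0.007,0],0.15],[[0.0018,0.0003,0.0112],[0,0.007,0],0.15],[[0,0,0],[0,0,0],0.15]]}}

```text
time: 4.08
tool_pos: [559.3, -90.4, 117.3]
tcp_rot: [-180.0, 36.1, 81.8]
ft_force: [0.6, 0.0, 0.1]
finger_gap: 72.8
```

```bash
python3 - <<'E'
from h import *
import cv2
s=r.sense();T=cur();im=eyes.snapshot('wrist');np.save('T2.npy',T)
cv2.imwrite('pics/w2.png',cv2.resize(im[:,:,::-1],(768,576)));print(s['time'],s['tool_pos'],s['tcp_rot'],s['finger_gap'])
R=Rgoal(82,36.5);E=np.array([558.8,-96,110]);a=-R[:,2]
plan(E-46*a,R,6)
E
```

```text
4.075 [559.30618998 -90.42878776 117.34941805] [-179.97349759   36.10594183   81.78060602] 72.83647146979813
row [-0.0, -0.0, 0.0093] [-0.0003, -0.0011, -0.0006] mm 9.3
[559.0, -96.0, 110.0] [558.0, -101.0, 103.0] [557.0, -107.0, 95.0] [557.0, -112.0, 88.0] [556.0, -118.0, 80.0] [555.0, -123.0, 73.0]
```

View pics/w2.png

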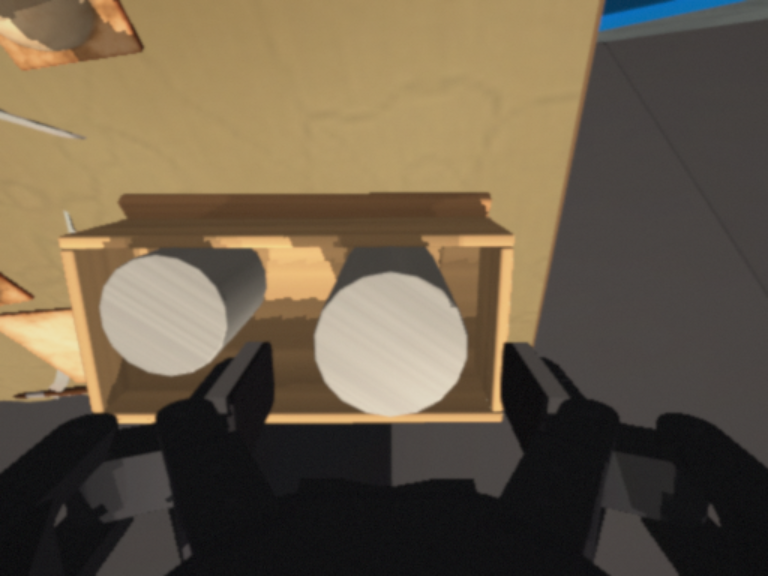

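The close view shows the tall cup's end at (391,342), radius 75: centred sideways, 2 mm off in tool x and about 9 mm ahead of the TCP. I'll go in 47 mm, which leaves the tips above the bin mouth.

>>> {"fn": "play_rows", "kwargs": {"deltas": [[[0.0003,0,0.008],[0,0,0],0.15],[[0.0003,0,0.008],[0,0,0],0.15],[[0.0003,0,0.008],[0,0,0],0.15],[[0.0003,0,0.008],[0,0,0],0.15],[[0.0003,0,0.008],[0,0,0],0.15],[[0.0003,0,0.004],[0,0,0],0.15],[[0,0,0],[0,0,0],0.15]], "force": 70}}

```text
time: 5.0
tool_pos: [556.5, -115.7, 79.1]
tcp_rot: [179.9, 36.1, 81.8]
ft_force: [-0.5, 0.4, 0.1]
finger_gap: 72.8
```

>>> {"fn": "play_rows", "kwargs": {"deltas": [[[0,0,0],[0,0,0],0.5],[[0,0,0],[0,0,0],1],[[0,0,0],[0,0,0],1],[[0,0,0],[0,0,0],1],[[0,0,0],[0,0,0],1],[[0,0,0],[0,0,0],1]], "force": 70}}

```text
time: 5.75
tool_pos: [557.1, -115.3, 79.8]
tcp_rot: [179.8, 36.1, 81.7]
ft_force: [-0.3, -1.1, 0.1]
finger_gap: 53.2
```

Gripped at 53 mm. I'll withdraw along the cup's axis.

>>> {"fn": "play_rows", "kwargs": {"deltas": [[[0,0,-0.006],[0,0,0],1],[[0,0,-0.01],[0,0,0],1],[[0,0,-0.014],[0,0,0],1],[[0,0,-0.016],[0,0,0],1],[[0,0,-0.016],[0,0,0],1],[[0,0,-0.016],[0,0,0],1],[[0,0,-0.016],[0,0,0],1],[[0,0,-0.012],[0,0,0],1]]}}

```text
time: 6.75
tool_pos: [566.6, -48.4, 172.1]
tcp_rot: [179.8, 36.0, 81.7]
ft_force: [0.8, 0.1, -1.6]
finger_gap: 53.1
```

```bash
python3 - <<'E'
from h import *
import cv2
s=r.sense();print(s['time'],s['tool_pos'],s['tcp_rot'],s['finger_gap'],s['ft_force'])
b=eyes.snapshot('scene');w=eyes.snapshot('wrist')
o=np.hstack([cv2.resize(b[80:272,140:396],(512,384)),cv2.resize(w,(288,216))] if 0 else [cv2.resize(b[80:280,140:340],(400,400)),cv2.resize(w,(400,300))[:300] if 0 else cv2.copyMakeBorder(cv2.resize(w,(400,300)),0,100,0,0,0)])
cv2.imwrite('pics/lift.png',o[:,:,::-1])
plan([500,195,260],Rgoal(115,0),12)
E
```

```text
6.75 [566.56398811 -48.42991065 172.1308897 ] [179.7621226   36.0200338   81.74038362] 53.14174449589599 [ 0.79609128  0.11723815 -1.61313585]
row [0.0178, -0.0036, -0.014] [-0.0147, 0.051, -0.0467] mm 22.9
[567.0, -25.0, 174.0] [566.0, -3.0, 176.0] [563.0, 20.0, 179.0] [560.0, 42.0, 184.0] [555.0, 64.0, 189.0] [550.0, 85.0, 196.0] [544.0, 106.0, 204.0] [536.0, 125.0, 213.0] [528.0, 144.0, 223.0] [520.0, 162.0, 235.0] [510.0, 179.0, 247.0] [500.0, 195.0, 260.0]
```

View pics/lift.png

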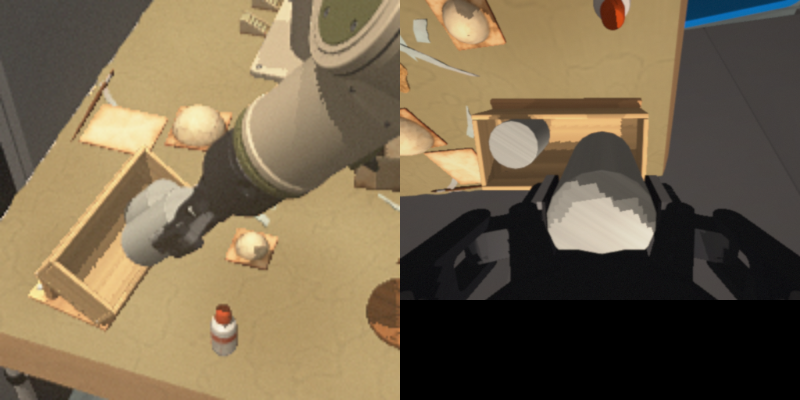

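The scene and wrist views show the tall cup clear of the bin and held straight. The short cup is still in place (wrist (518,143)) and the glue is standing. Next: swing to above the peg while turning upright.

```bash
python3 - <<'E'
from h import *
plan([480,206,190],Rgoal(108,0),14)
E
```

```text
row [0.0176, -0.0051, -0.0074] [-0.0099, 0.0442, -0.0316] mm 19.7
[565.0, -29.0, 168.0] [562.0, -10.0, 165.0] [558.0, 9.0, 162.0] [554.0, 28.0, 160.0] [549.0, 47.0, 159.0] [544.0, 66.0, 159.0] [538.0, 85.0, 160.0] [531.0, 104.0, 162.0] [524.0, 122.0, 165.0] [516.0, 140.0, 168.0] [508.0, 157.0, 172.0] [499.0, 174.0, 178.0] [490.0, 190.0, 183.0] [480.0, 206.0, 190.0]
```

>>> {"fn": "play_rows", "kwargs": {"deltas": [[[0.0178,-0.0036,-0.014],[-0.015,0.051,-0.047],1],[[0.0178,-0.0036,-0.014],[-0.015,0.051,-0.047],1],[[0.0178,-0.0036,-0.014],[-0.015,0.051,-0.047],1],[[0.0178,-0.0036,-0.014],[-0.015,0.051,-0.047],1],[[0.0178,-0.0036,-0.014],[-0.015,0.051,-0.047],1],[[0.0178,-0.0036,-0.014],[-0.015,0.051,-0.047],1],[[0.0178,-0.0036,-0.014],[-0.015,0.051,-0.047],1],[[0.0178,-0.0036,-0.014],[-0.015,0.051,-0.047],1]]}}

```text
time: 7.85
tool_pos: [530.8, 127.1, 207.9]
tcp_rot: [-177.1, 11.2, 105.3]
ft_force: [-0.2, -1.2, -0.1]
finger_gap: 53.3
```

```bash
python3 - <<'E'
from h import *
s=r.sense();print(s['tcp_rot'])
plan([480,206,185],Rgoal(110,0),8)
E
```

```text
[-177.12374827   11.22842546  105.34188583]
row [0.0116, -0.0031, 0.0017] [-0.0072, 0.0242, -0.0107] mm 12.1
[525.0, 137.0, 204.0] [519.0, 147.0, 201.0] [513.0, 157.0, 197.0] [506.0, 166.0, 194.0] [500.0, 176.0, 192.0] [493.0, 186.0, 189.0] [487.0, 196.0, 187.0] [480.0, 206.0, 185.0]
```

>>> {"fn": "play_rows", "kwargs": {"deltas": [[[0.0116,-0.0031,0.0017],[-0.007,0.024,-0.011],1],[[0.0116,-0.0031,0.0017],[-0.007,0.024,-0.011],1],[[0.0116,-0.0031,0.0017],[-0.007,0.024,-0.011],1],[[0.0116,-0.0031,0.0017],[-0.007,0.024,-0.011],1],[[0.0116,-0.0031,0.0017],[-0.007,0.024,-0.011],1],[[0.0116,-0.0031,0.0017],[-0.007,0.024,-0.011],1],[[0.0116,-0.0031,0.0017],[-0.007,0.024,-0.011],1],[[0,0,0],[0,0,0],1]]}}

```text
time: 8.85
tool_pos: [482.2, 199.3, 183.1]
tcp_rot: [-179.4, 0.9, 109.6]
ft_force: [0.2, 0.1, -0.3]
finger_gap: 53.2
```

```bash
python3 - <<'E'
from h import *
import cv2
s=r.sense();print(s['time'],s['tool_pos'],s['tcp_rot'],s['finger_gap'],s['ft_force'])
np.save('T3.npy',cur())
b=eyes.snapshot('scene');w=eyes.snapshot('wrist');t=eyes.snapshot('top')
o=np.zeros((600,800,3),np.uint8)
o[:400,:400]=cv2.resize(b[145:265,290:410],(400,400)); o[:300,400:]=cv2.resize(w,(400,300)); o[300:600,400:700]=cv2.resize(t[160:240,130:210],(300,300))
cv2.imwrite('pics/hover.png',o[:,:,::-1]);cv2.imwrite('pics/hover_w.png',w[:,:,::-1])
plan([480,206,160],Rgoal(110,0),4)
E
```

```text
8.85 [482.18310518 199.28385768 183.10080775] [-179.43113856    0.94239625  109.61821843] 53.24810071438689 [ 0.21670939  0.10912251 -0.28227748]
row [0.002, -0.0, 0.0058] [-0.0024, 0.0044, -0.0018] mm 6.2
[482.0, 201.0, 178.0] [481.0, 202.0, 172.0] [481.0, 204.0, 166.0] [480.0, 206.0, 160.0]
```

View pics/hover.png

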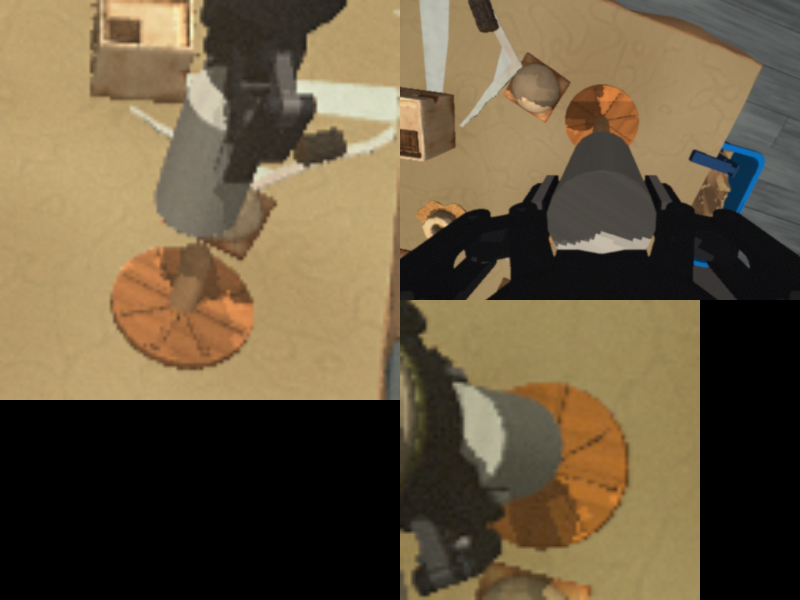

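The cup hangs straight above the stand, with its rim just over the peg tip. In the wrist view the foot is centred near (202,120) of the 400-px picture, and its width agrees. I'll check the stand's position from that.

```bash
python3 - <<'E'
from h import *
import cv2
c=eyes.get_calibration('wrist');K=np.array(c['mtx']);W=np.load('T3.npy')@np.array(c['T_tool_cam'])
w=cv2.imread('pics/hover_w.png')
# foot outline (visible orange) -> ellipse fit by projecting a 50 mm circle at z=12
hsv=cv2.cvtColor(w,cv2.COLOR_BGR2HSV);m=((hsv[...,0]<16)&(hsv[...,1]>150)&(hsv[...,2]>60)).astype(np.uint8)
m[:100]=0;m[:,:200]=0;m[:,312:]=0;m[190:]=0
ys,xs=np.nonzero(m)
print(xs.min(),xs.max(),ys.min())
pts=[]
for y in range(ys.min()+3,165):
    x=xs[ys==y]
    if len(x)>5: pts+= [(x.min()-.5,y),(x.max()+.5,y)]
X=[]
for u,v in pts:
    d=W[:3,:3]@np.linalg.inv(K)@[u,v,1];o=W[:3,3];X.append((o+d*(12-o[2])/d[2])[:2])
X=np.array(X)
from scipy.optimize import least_squares
f=least_squares(lambda p:np.hypot(*(X-p[:2]).T)-p[2],[480,206,50],loss='soft_l1');print(f.x,np.sqrt(np.mean(f.fun**2)))
E
```

```text
200 305 100
[475.82221357 206.48966842  48.72810755] 6.880735245986979
```

>>> {"fn": "play_rows", "kwargs": {"deltas": [[[0.003,0.001,0.006],[-0.004,0.007,-0.002],1],[[0.003,0,0.006],[-0.003,0.006,0],1],[[0.001,0,0.006],[-0.002,0.003,0],1],[[0,0,0.004],[0,0,0],1],[[0,0,0],[0,0,0],1]]}}

```text
time: 9.62
tool_pos: [481.5, 205.5, 159.2]
tcp_rot: [-179.9, 0.0, 109.7]
ft_force: [0.3, -0.1, -1.0]
finger_gap: 53.4
```

```bash
python3 - <<'E'
from h import *
s=r.sense();print(s['time'],s['tool_pos'],s['tcp_rot'],s['finger_gap'],s['ft_force'])
plan([479.5,206,95],Rgoal(110,0),7)
E
```

```text
9.625 [481.47293015 205.50077946 159.19955875] [-1.79945906e+02  4.86269467e-02  1.09660312e+02] 53.352111919622246 [ 0.25319561 -0.07285688 -1.01457651]
row [0.0002, -0.0002, 0.0092] [-0.0001, 0.0001, -0.0008] mm 9.2
[481.0, 206.0, 150.0] [481.0, 206.0, 141.0] [481.0, 206.0, 132.0] [480.0, 206.0, 123.0] [480.0, 206.0, 113.0] [480.0, 206.0, 104.0] [479.0, 206.0, 95.0]
```

>>> {"fn": "play_rows", "kwargs": {"deltas": [[[0.0005,-0.0008,0.007],[0,0,0],1],[[0.0005,-0.0008,0.008],[0,0,0],1],[[0,0,0.008],[0,0,0],1],[[0,0,0.008],[0,0,0],1]]}}

```text
time: 10.12
tool_pos: [480.0, 206.0, 126.9]
tcp_rot: [180.0, 0.1, 109.7]
ft_force: [-1.0, 0.4, -1.0]
finger_gap: 53.1
```

>>> {"fn": "play_rows", "kwargs": {"deltas": [[[0,0,0.008],[0,0,0],1],[[0,0,0.008],[0,0,0],1],[[0,0,0.008],[0,0,0],1],[[0,0,0.004],[0,0,0],1],[[0,0,0],[0,0,0],1]]}}

```text
time: 10.75
tool_pos: [479.3, 205.7, 95.6]
tcp_rot: [-179.9, 0.1, 109.7]
ft_force: [0.6, 0.5, -1.0]
finger_gap: 53.4
```

```bash
python3 - <<'E'
from h import *
import cv2
s=r.sense();print(s['time'],s['tool_pos'],s['tcp_rot'],s['finger_gap'],s['ft_force'])
b=eyes.snapshot('scene')
cv2.imwrite('pics/low.png',cv2.resize(b[165:265,290:410],(720,600),interpolation=cv2.INTER_CUBIC)[:,:,::-1])
E
```

```text
10.75 [479.26576264 205.72993497  95.63255637] [-1.79907001e+02  5.30539803e-02  1.09656337e+02] 53.4409430235582 [ 0.61223213  0.51841528 -0.97838143]
```

View pics/low.png

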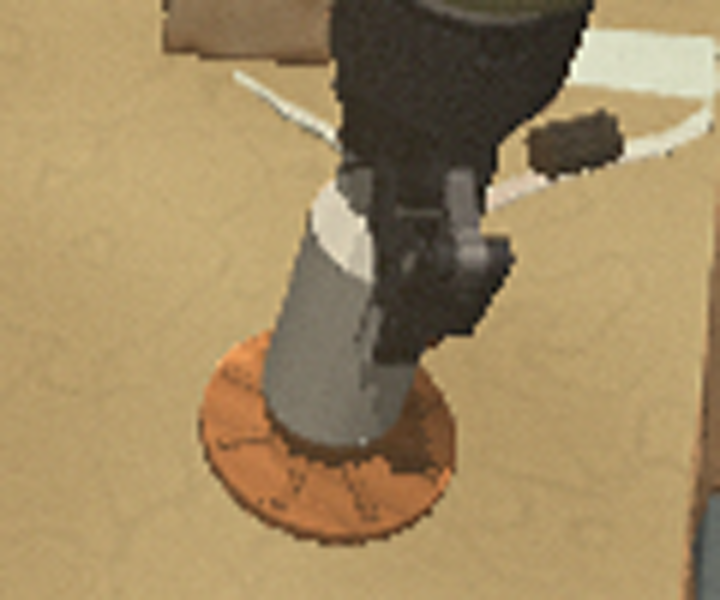

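The cup is over the peg with no contact force, its rim about 20 mm above the foot. I'll lower it slowly.

>>> {"fn": "play_rows", "kwargs": {"deltas": [[[0,0,0.004],[0,0,0],1],[[0,0,0.004],[0,0,0],1],[[0,0,0.003],[0,0,0],1],[[0,0,0.002],[0,0,0],1],[[0,0,0],[0,0,0],1]]}}

```text
time: 11.42
tool_pos: [479.9, 205.9, 82.7]
tcp_rot: [180.0, 0.1, 109.7]
ft_force: [-0.3, -0.2, -0.5]
finger_gap: 53.2
```

>>> {"fn": "play_rows", "kwargs": {"deltas": [[[0,0,0.0015],[0,0,0],1],[[0,0,0.0015],[0,0,0],1],[[0,0,0.001],[0,0,0],1]]}}

```text
time: 11.8
tool_pos: [480.2, 206.0, 78.8]
tcp_rot: [180.0, 0.1, 109.7]
ft_force: [0.1, -0.9, -0.6]
finger_gap: 53.4
```

>>> {"fn": "play_rows", "kwargs": {"deltas": [[[0,0,0.001],[0,0,0],1],[[0,0,0.001],[0,0,0],1]]}}

```text
time: 12.05
tool_pos: [480.2, 206.0, 76.7]
tcp_rot: [180.0, 0.1, 109.7]
ft_force: [0.1, -0.0, -0.1]
finger_gap: 53.4
```

>>> {"fn": "play_rows", "kwargs": {"deltas": [[[0,0,0.001],[0,0,0],1],[[0,0,0.001],[0,0,0],1]]}}

```text
time: 12.3
tool_pos: [480.2, 206.0, 74.6]
tcp_rot: [180.0, 0.1, 109.7]
ft_force: [-0.3, -0.2, -1.5]
finger_gap: 53.7
```

>>> {"fn": "play_rows", "kwargs": {"deltas": [[[0,0,0.001],[0,0,0],1]]}}

```text
time: 12.42
tool_pos: [480.2, 206.0, 73.5]
tcp_rot: [180.0, 0.1, 109.7]
ft_force: [0.0, 0.7, -2.1]
finger_gap: 53.2
```

>>> {"fn": "play_rows", "kwargs": {"deltas": [[[0,0,0.001],[0,0,0],1]]}}

```text
time: 12.55
tool_pos: [480.4, 205.9, 73.0]
tcp_rot: [179.9, 0.1, 109.7]
ft_force: [-3.8, -3.8, 10.1]
finger_gap: 53.1
```

>>> {"fn": "play_rows", "kwargs": {"deltas": [[[0,0,0.0008],[0,0,0],1]]}}

```text
time: 12.68
tool_pos: [480.5, 205.8, 73.0]
tcp_rot: [180.0, 0.1, 109.7]
ft_force: [-4.6, -2.1, 8.2]
finger_gap: 53.3
```

Contact at about 10 N, at the expected height. I'll release.

>>> {"fn": "play_rows", "kwargs": {"deltas": [[[0,0,0],[0,0,0],0.35],[[0,0,0],[0,0,0],0.25],[[0,0,0],[0,0,0],0.15],[[0,0,0],[0,0,0],0.1],[[0,0,0],[0,0,0],0.1]], "force": 30}}

```text
time: 13.3
tool_pos: [480.8, 206.0, 73.1]
tcp_rot: [179.9, 0.1, 109.7]
ft_force: [-0.2, -0.7, -0.2]
finger_gap: 76.5
```

>>> {"fn": "play_rows", "kwargs": {"deltas": [[[0,0,-0.006],[0,0,0],0.1],[[0,0,-0.012],[0,0,0],0.1],[[0,0,-0.015],[0,0,0],0.1],[[0,0,-0.02],[0,0,0],0.1],[[0,0,-0.02],[0,0,0],0.1],[[0,0,-0.03],[0,0,0],0.1],[[0,0,-0.03],[0,0,0],0.1],[[0,0,-0.03],[0,0,0],0.1]]}}

```text
time: 14.3
tool_pos: [479.8, 205.9, 246.3]
tcp_rot: [179.8, 0.1, 109.7]
ft_force: [0.6, 0.7, -0.2]
finger_gap: 77.0
```

```bash
python3 - <<'E'
from h import *
import cv2
s=r.sense();print(s['time'],s['tool_pos'],s['ft_force'],s['finger_gap'])
np.save('T4.npy',cur())
b=eyes.snapshot('scene');w=eyes.snapshot('wrist')
o=np.zeros((600,800,3),np.uint8)
o[:400,:400]=cv2.resize(b[165:265,295:395],(400,400),interpolation=cv2.INTER_CUBIC); o[:300,400:]=cv2.resize(w,(400,300)); o[300:600,400:]=cv2.resize(b[130:280,140:340],(400,300))
cv2.imwrite('pics/end.png',o[:,:,::-1])
E
```

```text
14.3 [479.83253485 205.93284225 246.30641923] [ 0.58277469  0.66804862 -0.16463506] 77.01827980491403
```

View pics/end.png

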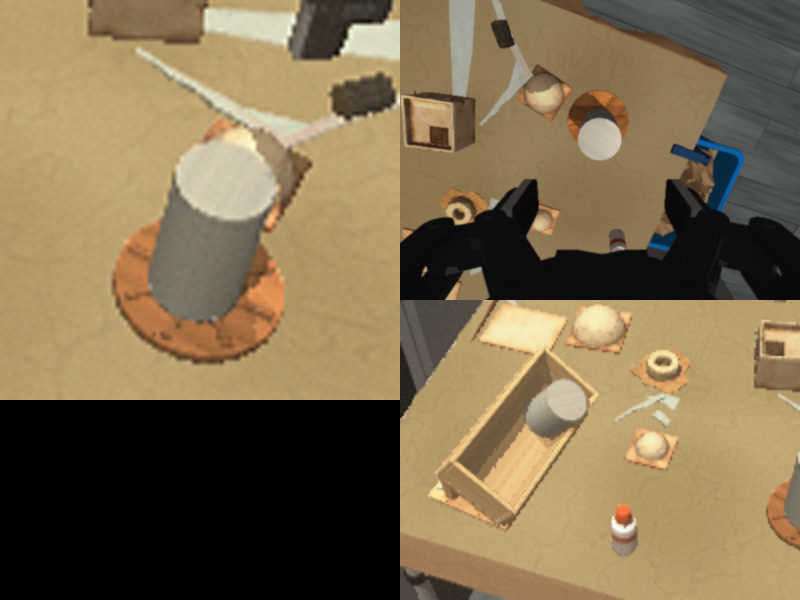

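The cup stands on the stand (scene crop: closed end (227,181), rim bottom ≈(196,318)). The short cup is in the bin and the glue is upright. One numeric check before handing in.

```bash
python3 - <<'E'
from h import *
c=eyes.get_calibration('scene')
def pr(X):
    p=np.array(c['mtx'])@(np.array(c['R'])@X+c['t']);return p[:2]/p[2]
for o in (0,100): print(((pr(np.array([480,206,12.8+o]))-[295,165])*4).round(1), ((pr(np.array([478.3,206.6,12.8+o]))-[295,165])*4).round(1))
# wrist: closed end at (600-400, 139) of 400 px, radius ~21.5
c2=eyes.get_calibration('wrist');K=np.array(c2['mtx']);W=np.load('T4.npy')@np.array(c2['T_tool_cam'])
d=W[:3,:3]@np.linalg.inv(K)@[200*1.28,139*1.28,1];ok=W[:3,3];print(ok+d*(112.8-ok[2])/d[2], 27*K[0,0]/(21.5*1.28),(112.8-ok[2])/d[2])
E
```

```text
[197.4 277.8] [198.9 275.8]
[230.1 173.3] [231.7 171.2]
[477.94538015 202.27889939 112.8       ] 300.4471865216722 285.48710461162204
```

```bash
python3 -c "
from bench import r
print(r.sense()['time'],r.hand_in())"
```

```text
the job is handed in; nothing more can be done
14.4 None
```

The tall cup is now mouth down over the peg, with its rim on the stand's foot. I handed the job in at 14.4 s; no verdict is reported.

- **What I did:** I gripped the tall cup along its axis at 70 N and drew it straight out of the bin. I turned it upright on the way to the stand and lowered it until the wrist read about 10 N. Then I opened the gripper and backed off upward.
- **Final pictures:** the cup stands upright on the stand, the short cup is still in its place in the bin, and the glue bottle is standing. The gripper is clear and the wrist force is near zero.
- **Cup position:** the wrist picture puts the closed end within about 4 mm of the peg's axis.
- **Checks that disagreed:**
  - The scene camera places the cup's closed end about 2 px from where I predicted. That fits an offset of roughly 7 mm in height or 6 mm sideways that I had already seen at the peg tip.
  - The cup's size in the last wrist picture gave a distance about 15 mm off, because I measured its radius only roughly.
  - My fit to the outline of the stand's foot was noisy, so I used the peg position from triangulation.

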